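# Let the large seed ball out of its feeder

### The job

Of the two seed-ball feeders beside the seed tray, find the one holding the larger ball and press its wooden paddle right down with the fingertips, so that the other end of the lever lifts the gate, and keep it down until that ball has rolled into the tray. Then let the paddle come up again so that the gate shuts. Do not touch either ball, and leave the other feeder and all else on the shelf as they are; nothing is to be picked up.

Things in the scene. Friction and masses are not known exactly. Their poses are not given: they have to be found in the camera images.
- feeder_a: feeder A, fixed, holding the larger ball (36 mm); both feeders are built alike. Wooden chute over a base. Origin on the shelf top under the chute; x downhill to the tray, y left, z up. Chute 44 mm wide inside, walls 20 mm; floor z = 85 mm at x = -50 mm, 52 mm at the lip x = +85 mm over the tray rim. Steel lever along x at y = +40 mm, 125 mm up, pivot at x = -70 mm: two-pronged gate at x = +30 mm, paddle at x = -145 mm.
- press_a (a point): centre of the top face of feeder A's dark wooden paddle, 40 (x) x 36 (y) x 8 mm thick, 133 mm above the shelf when the gate is shut, free space below; x towards the pivot (75 mm away, 8 mm lower), z up out of the face (tilts with the lever). Pressed fully down this point goes 31 mm down and 3 mm towards the pivot.
- lever_a (a joint): angle of feeder A's rocking lever: 0 = gate shut, paddle up; 0.42 = paddle down on its stop, gate 45 mm up. The gate clears the larger ball only above about 0.25, so press to the stop. A spring shuts it when let go; the paddle takes about 2 N to start and 4 N at the stop.
- ball_a_center (a point): centre of the larger clay seed ball, 36 mm across, loose, waiting behind the gate of feeder A; once the gate is up it rolls into the tray in under 1 s (axes turn with the ball)
- feeder_b: feeder B, fixed, holding the smaller ball (22 mm); both feeders are built alike. Wooden chute over a base. Origin on the shelf top under the chute; x downhill to the tray, y left, z up. Chute 44 mm wide inside, walls 20 mm; floor z = 85 mm at x = -50 mm, 52 mm at the lip x = +85 mm over the tray rim. Steel lever along x at y = +40 mm, 125 mm up, pivot at x = -70 mm: two-pronged gate at x = +30 mm, paddle at x = -145 mm.
- press_b (a point): centre of the top face of feeder B's dark wooden paddle, 40 (x) x 36 (y) x 8 mm thick, 133 mm above the shelf when the gate is shut, free space below; x towards the pivot (75 mm away, 8 mm lower), z up out of the face (tilts with the lever). Pressed fully down this point goes 31 mm down and 3 mm towards the pivot.
- lever_b (a joint): angle of feeder B's rocking lever: 0 = gate shut, paddle up; 0.42 = paddle down on its stop, gate 45 mm up. The gate clears the larger ball only above about 0.25, so press to the stop. A spring shuts it when let go; the paddle takes about 2 N to start and 4 N at the stop.
- ball_b_center (a point): centre of the smaller clay seed ball, 22 mm across, loose, waiting behind the gate of feeder B; once the gate is up it rolls into the tray in under 1 s (axes turn with the ball)
- tray: hard silicone seed tray, fixed, 120 (x) x 310 (y) x 38 mm tall, walls 4 mm, low 16 mm ribs inside, 4 mm floor, clipped to a wooden batten on its far (+x) side. Origin: middle of its near long rim, at the underside; the tray lies on the +x side of it (x 0 to 120 mm), and both chutes run in over this rim.
- pot_small: small open clay pot, 54 mm across the rim, 50 mm tall, standing between the two paddles; bystander. Origin: centre of its underside.
- pot_tall: clay pot, 72 mm across the rim, 70 mm tall; bystander. Origin: centre of its underside.
- spray_bottle: blue plastic spray bottle with a white twist-cap trigger head, 72 mm across, 194 mm tall; bystander. Origin: centre of its underside.
- dibber: dibber lying down along its x: steel point and wooden grip, 200 mm long, 26 mm thick; bystander. Origin: centre of its underside.
- marker: bamboo plant marker lying flat between the feeders, 110 x 14 x 4 mm, long side along its x; bystander. Origin: centre of its underside.
- spool: wooden garden spool standing upright, 52 mm across, 50 mm tall; bystander. Origin: centre of its underside.
- ball_a: the ball of ball_a_center (use that point: this origin turns with the ball)
- ball_b: the ball of ball_b_center (use that point: this origin turns with the ball)
There are look-alikes about, which are no part of the job. What is shaped like the ball_a but green or pink is not meant.

How it is judged (in metres and radians):
On the way, in this order (a step that is already met when the one before it is completed fails the run):
1. the paddle of the larger ball's feeder is being pressed down by the fingers, which are at the paddle (value of joint lever_a above 0.2 rad and distance between the grasp point and press_a below 0.1 m), for 0.05 s.
2. the larger ball is down in the seed tray while the paddle is still held down (x of ball_a_center in the frame of tray between 0.004 and 0.116 m and y of ball_a_center in the frame of tray between -0.151 and 0.151 m and z of ball_a_center in the frame of tray below 0.034 m and value of joint lever_a above 0.15 rad), for 0.1 s.
At the end, for the whole second after the job is handed in: The larger ball lies in the seed tray (centre inside the walls and under 34 mm above the shelf), its gate is shut again (lever under 0.05 rad), the other gate is shut and the smaller ball is within 20 mm of where it was (x of ball_a_center in the frame of tray between 0.004 and 0.116 m and y of ball_a_center in the frame of tray between -0.151 and 0.151 m and z of ball_a_center in the frame of tray below 0.034 m and value of joint each of lever_a, lever_b below 0.05 rad and distance of ball_b_center from where it was at the start of the episode below 0.02 m); the robot touches nothing.
It fails at once if the other feeder's lever is moved (over 0.05 rad) or its ball moves over 20 mm (value of joint lever_b above 0.05 rad or distance of ball_b_center from where it was at the start of the episode above 0.02 m).
It fails at once if the robot touches a ball (contact force between any of the fingers, the arm and ball_a above 0.3 N or contact force between any of the fingers, the arm and ball_b above 0.3 N).
It fails at once if the larger ball is lifted (over 150 mm above the shelf) (height (world z) of ball_a_center above 0.15 m).
It fails at once if a bystander is moved or lifted by over 20 mm or tipped (distance of any of pot_small, pot_tall, spray_bottle, dibber, marker, spool from where it was at the start of the episode above 0.02 m or angle between any of pot_small, pot_tall, spray_bottle, dibber, marker, spool's own z axis and vertical above 0.35 rad).
It also fails if it takes over 32 s, if anything falls off the work surface, if the arm or the gripper's body presses on something with over 40 N, if the wrist force passes 120 N, or if a joint passes its speed limit or range.

### The arm

A 6-joint arm with a two-finger parallel gripper is mounted at the origin on the work surface. World frame = base frame: x ahead of the robot, y to its left, z up, the work surface at z = 0. Lengths are in mm, angles in rad, forces in N, time in s.
With the tool pointing down it reaches from about 300 to 775 mm from the base axis. Payload 14.6 kg.
Tool frame: the origin (TCP) lies midway between the tips of the shut fingers; the grasp point (between the pads) lies 19 mm behind it; z points along the fingers, y is the line along which they close (so a half turn about z gives the same grasp; the last joint's range is limited). The gripper opens to 94 mm and grips with 3 to 60 N. Pads are 16 mm wide; open, the fingers measure 119 mm over their backs; the gripper's body (75 mm by 177 mm) begins 78 mm behind the grasp point.
Start: joints at [-0.067, 0.3, 1.521, -0, 1.321, -0.067], TCP at [549.99, -0.002, 205.446] pointing down, gripper open.
Joint ranges: [-3.03, 3.03], [-0.79, 2.21], [0.23, 2.52], [-1.04, 4.18], [0, 3.07], [-2.55, 2.55]. Speed limits (rad/s): [2.22, 2.22, 2.57, 3.14, 3.14, 3.14].

### API

Orientations are given as [roll, pitch, yaw] about the fixed x, y, z axes, in that order (R = Rz(yaw) Ry(pitch) Rx(roll)).
In Python, from cell import manip, camera gives the robot as it stands.
- The arm moves only by the tool move_arm, never from a script. Its arguments are lists of equal length, an entry for each row: "dp": the shift along the world's x, y, z in mm, a list of three; "rotation": the turn, a rotation vector about the world's x, y, z in rad, a list of three; "hand": the opening, from 0 (shut) to 1 (fully open). A call has 1 to 10 rows; each row shifts and turns the commanded pose from where the row before left it; what a row does not reach is not made up. A row lasts 1/8 s, in which the tool goes at most 62.5 mm and 10.7 degrees, less where a joint would pass 70% of its speed; a pose out of reach is approached as far as the arm can. A call with a gripper value outside its range is refused whole. The fingers move at their own pace and stop on an object; "newtons" is the grip in N (left out, the last holds). Time passes only in rows, so rows that do not move let the fingers close. It gives the time, the measured TCP pose, the force, the opening and the grip force at its end, in the units of the state.
- manip.read_state(): the state, without advancing time (a new reading comes with each control period).
- camera(name): name is "scene" or "side" or "wrist"; returns a dict with "image" (400x640x3 uint8, red, green, blue), "fx", "fy", "cx", "cy" (pixels), "R" (3x3) and "t" (3): a world point X has camera coordinates R X + t; the wrist camera has in their place "mount" (4x4, takes a point from camera to tool coordinates, whose origin is the TCP and whose axes are the flange's). Camera axes: x right, y down, z forward; pixel columns grow to the right and rows downward; lengths in mm; the calibration is good to about 2 mm. A picture is of the moment at which its call begins: read the wrist's pose just before it. There is no depth.
- manip.sign_off(): hands the job in; it is judged then, once.
The state is a dict: "clock": time; "joints": joint angles; "qd": joint speeds; "effort": joint torques, N m; "eef_pos": TCP position; "eef_rot": TCP orientation; "wrist_force": force on the tool from outside, world axes, zero at the start; "moment": the same for the moment, N m; "finger_gap": finger opening in mm; "finger_force": force on a finger pad.
Only numpy, scipy, OpenCV 4.12 (cv2) and the standard library are available. Lean on these libraries where they do the work, as an engineer would, in place of code of your own. Each camera call takes 0.05 s, during which the arm holds its last target. There are 200 camera calls.

## Working session

There is one attempt and no reset: what is moved stays moved. The work goes in short steps, Python scripts to look and compute and a tool call to move; the robot and the scene stay as the last step left them, time stands still between calls to the robot, and variables do not carry over. Pictures are saved under pics/ and viewed, at most 10 in all, crops included, and the job is handed in when it is done.

Besides the shell and the picture viewer there is one more tool, called after "Request:" as name(argument=value, ...), one argument or row to a line, values as JSON. move_arm: Moves the arm, as the interface text tells. Its arguments: {"type":"object","properties":{"dp":{"type":"array","items":{"type":"array","items":{"type":"number"}}},"rotation":{"type":"array","items":{"type":"array","items":{"type":"number"}}},"hand":{"type":"array","items":{"type":"number"}},"newtons":{"type":"number"}},"required":["dp","rotation","hand"]}

```bash
mkdir -p pics
cat > h.py <<'E'
import numpy as np,cv2,pickle
from cell import manip,camera
def ray(c,u,v,z):
    R=np.array(c["R"]);t=np.array(c["t"]);C=-R.T@t
    d=R.T@np.array([(u-c["cx"])/c["fx"],(v-c["cy"])/c["fy"],1]);return C+d*(z-C[2])/d[2]
def proj(c,X):
    p=np.array(c["R"])@np.array(X,float)+np.array(c["t"]);return c["fx"]*p[0]/p[2]+c["cx"],c["fy"]*p[1]/p[2]+c["cy"]
E
python3 - <<'E'
from h import *
for n in("scene","side"):
    c=camera(n);pickle.dump(c,open(n+".pkl","wb"));cv2.imwrite(f"pics/{n}.png",c["image"][...,::-1])
    R=np.array(c["R"]);print(n,c["fx"],-R.T@np.array(c["t"]),R[2])
E
```

```text
scene 366.3531398646853 [1135.49009233 -394.07112301  824.61522399] [-0.56927206  0.40307681 -0.71656012]
side 414.6580230044196 [ 378.13311022 -633.45118416  784.48496257] [ 0.21248611  0.66762809 -0.71352813]
```

View pics/scene.png

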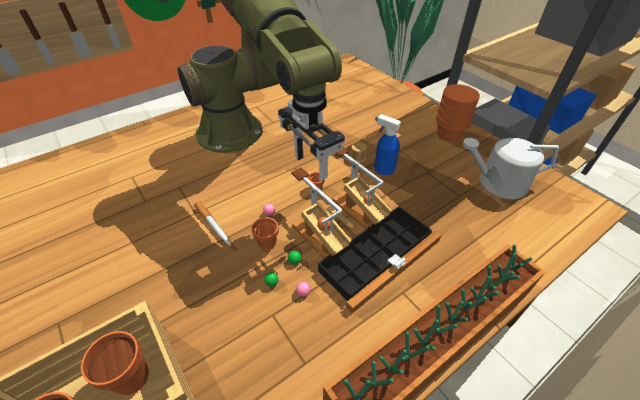

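View pics/side.png

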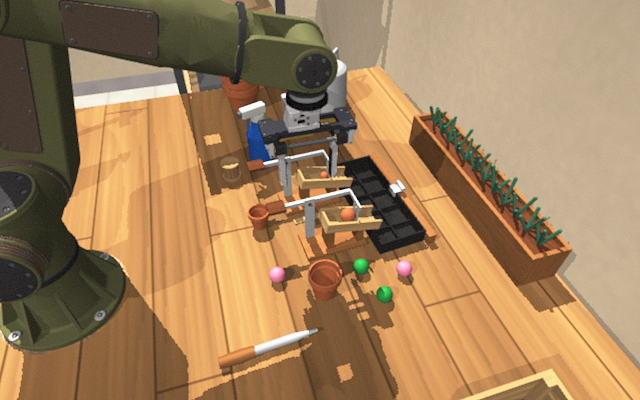

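The side view shows two feeders. The near one has an orange ball at about (347,214) and its paddle at (275,208). The far one has a smaller-looking ball at about (324,175) and its paddle at (257,165). The green and pink balls on the shelf are decoys. I'll confirm which is larger with an enlarged crop.

Run:
```python
from h import *
c=pickle.load(open("side.pkl","rb"));s=pickle.load(open("scene.pkl","rb"))
a=cv2.resize(c["image"][135:255,235:395],None,fx=5,fy=5,interpolation=cv2.INTER_CUBIC)
cv2.imwrite("pics/sc.png",a[...,::-1])
b=cv2.resize(s["image"][140:260,280:440],None,fx=5,fy=5,interpolation=cv2.INTER_CUBIC)
cv2.imwrite("pics/cc.png",b[...,::-1])
```

```text
(no output)
```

View pics/sc.png

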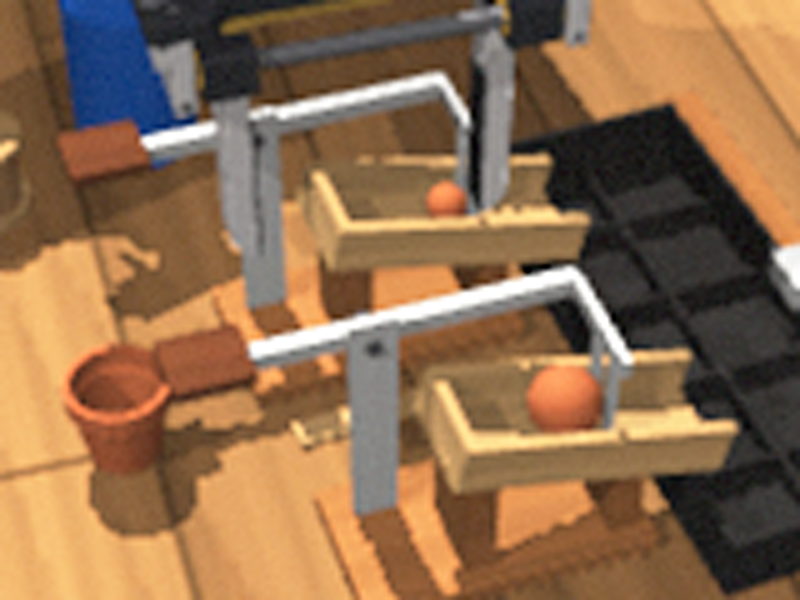

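View pics/cc.png

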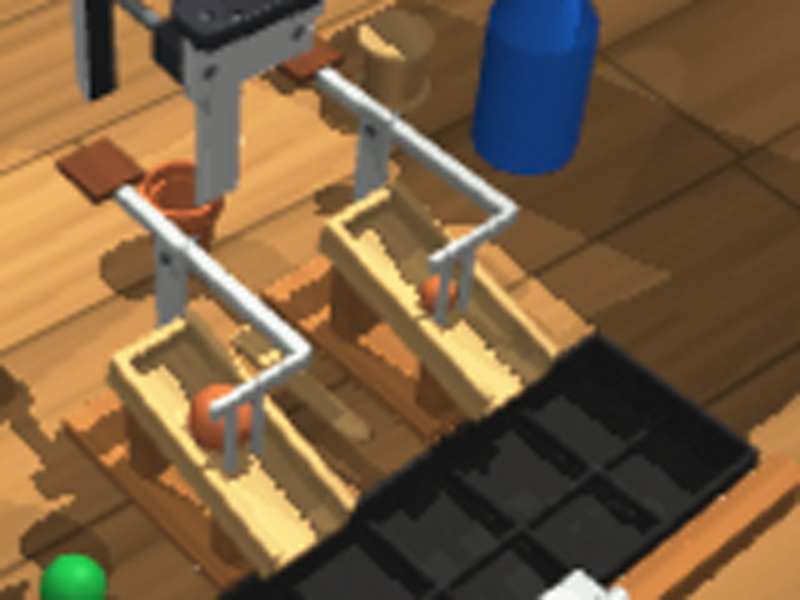

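The crops confirm it. The near feeder holds the clearly larger ball (side crop 565,398; scene crop 222,415), so that is feeder A. Its paddle centre is at (205,362) in the side crop and (101,170) in the scene crop. Next I'll work out where the paddle is and which way the lever points.

Run:
```python
from h import *
c=pickle.load(open("side.pkl","rb"));s=pickle.load(open("scene.pkl","rb"))
f=lambda n,p,z:ray(c,235+p[0]/5,135+p[1]/5,z) if n=='c' else ray(s,280+p[0]/5,140+p[1]/5,z)
for nm,pc,ps,z in[("padA",(205,362),(101,170),133),("padB",(105,150),(312,60),133),("cornA",(572,275),(302,350),128),("cornB",(440,80),(515,212),128),("ballA",(565,398),(222,415),88),("ballB",(445,198),(437,293),80),("potrim",(118,385),(182,195),50)]:
    print(nm,f('c',pc,z).round(),f('s',ps,z).round())
print(manip.read_state()["eef_rot"])
```

```text
padA [478.   6. 133.] [482.  10. 133.]
padB [463. 162. 133.] [475. 167. 133.]
cornA [654.  18. 128.] [653.  20. 128.]
cornB [639. 175. 128.] [640. 179. 128.]
ballA [639. -20.  88.] [637. -19.  88.]
ballB [631. 139.  80.] [630. 137.  80.]
potrim [446.  84.  50.] [453.  86.  50.]
[-3.14057541e+00 -6.62751779e-05  1.57074465e+00]
```

Request:
move_arm(
  dp=[
    [-18,2,0],
    [-18,2,0],
    [-17,2,0],
    [-18,2,0],
    [0,0,0],
    [0,0,0],
    [0,0,-15],
    [0,0,-15],
    [0,0,-15],
    [0,0,0],
  ],
  rotation=[
    [0,0,0],
    [0,0,0],
    [0,0,0],
    [0,0,0],
    [0,0,0],
    [0,0,0],
    [0,0,0],
    [0,0,0],
    [0,0,0],
    [0,0,0],
  ],
  hand=[0,0,0,0,0,0,0,0,0,0],
)

```text
clock: 1.35
eef_pos: [478.4, 8.0, 159.0]
eef_rot: [-3.139, -0.0, 1.571]
wrist_force: [-0.3, 0.3, 1.0]
finger_gap: 0.7
finger_force: 0.0
```

Run:
```python
from h import *
print({k:np.round(v,2) for k,v in manip.read_state().items() if k in("clock","eef_pos","wrist_force","finger_gap")})
c=camera("side");a=cv2.resize(c["image"][100:250,220:420],None,fx=4,fy=4,interpolation=cv2.INTER_CUBIC)
cv2.imwrite("pics/s2.png",a[...,::-1])
```

```text
{'clock': np.float64(1.35), 'eef_pos': array([478.41,   8.02, 158.97]), 'wrist_force': array([-0.29,  0.34,  0.98]), 'finger_gap': np.float64(0.66)}
```

View pics/s2.png

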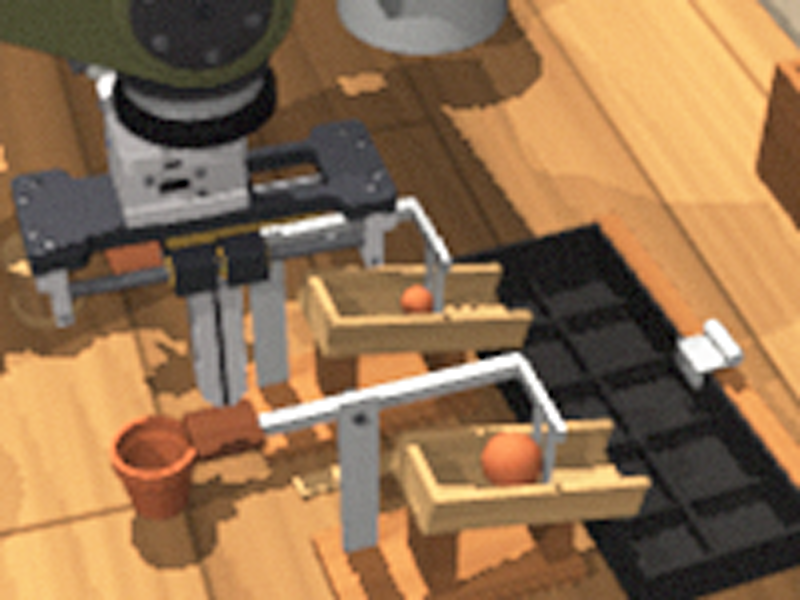

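The shut fingertips at (225,400) sit straight above paddle A at (225,425), so I can press.

Request:
move_arm(
  dp=[
    [0,0,-13],
    [0,0,-11],
    [0,0,-8],
    [0,0,-8],
    [0,0,-8],
    [0,0,-6],
    [0,0,-3],
    [0,0,0],
  ],
  rotation=[
    [0,0,0],
    [0,0,0],
    [0,0,0],
    [0,0,0],
    [0,0,0],
    [0,0,0],
    [0,0,0],
    [0,0,0],
  ],
  hand=[0,0,0,0,0,0,0,0],
)

```text
clock: 2.4
eef_pos: [478.9, 8.0, 103.4]
eef_rot: [-3.141, 0.0, 1.571]
wrist_force: [-0.4, 1.2, 2.9]
finger_gap: 0.7
finger_force: 1.5
```

Request:
move_arm(
  dp=[
    [0,0,-1],
    [0,0,-1],
    [0,0,0],
    [0,0,0],
    [0,0,0],
    [0,0,0],
    [0,0,0],
    [0,0,0],
  ],
  rotation=[
    [0,0,0],
    [0,0,0],
    [0,0,0],
    [0,0,0],
    [0,0,0],
    [0,0,0],
    [0,0,0],
    [0,0,0],
  ],
  hand=[0,0,0,0,0,0,0,0],
)

```text
clock: 3.4
eef_pos: [479.3, 8.0, 101.8]
eef_rot: [3.141, 0.0, 1.571]
wrist_force: [-0.5, -0.4, 5.5]
finger_gap: 0.8
finger_force: 2.8
```

Run:
```python
from h import *
c=camera("side");a=cv2.resize(c["image"][100:250,220:420],None,fx=4,fy=4,interpolation=cv2.INTER_CUBIC)
cv2.imwrite("pics/s3.png",a[...,::-1])
```

```text
(no output)
```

View pics/s3.png

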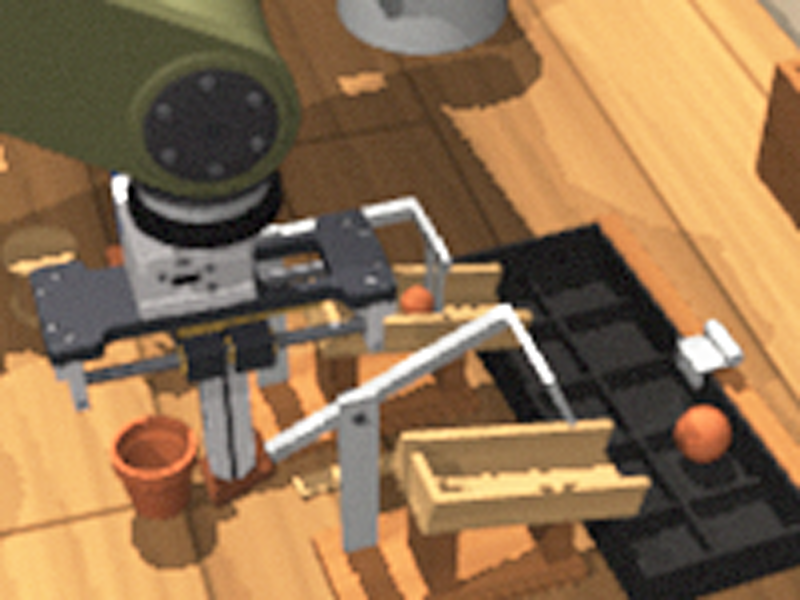

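The gate is up and the larger ball is in the tray at (703,433). The smaller ball is still behind its gate at (417,300). I'll hold a little longer, then lift slowly.

Request:
move_arm(
  dp=[
    [0,0,0],
    [0,0,0],
    [0,0,0],
    [0,0,0],
    [0,0,0],
    [0,0,0],
    [0,0,0],
    [0,0,0],
    [0,0,8],
    [0,0,8],
  ],
  rotation=[
    [0,0,0],
    [0,0,0],
    [0,0,0],
    [0,0,0],
    [0,0,0],
    [0,0,0],
    [0,0,0],
    [0,0,0],
    [0,0,0],
    [0,0,0],
  ],
  hand=[0,0,0,0,0,0,0,0,0,0],
)

```text
clock: 4.7
eef_pos: [478.7, 8.0, 117.9]
eef_rot: [-3.141, -0.0, 1.571]
wrist_force: [-2.1, -0.2, 2.5]
finger_gap: 0.5
finger_force: 1.2
```

Request:
move_arm(
  dp=[
    [0,0,8],
    [0,0,8],
    [0,0,12],
    [0,0,15],
    [0,0,15],
    [0,0,15],
    [0,0,10],
    [0,0,0],
    [0,0,0],
    [0,0,0],
  ],
  rotation=[
    [0,0,0],
    [0,0,0],
    [0,0,0],
    [0,0,0],
    [0,0,0],
    [0,0,0],
    [0,0,0],
    [0,0,0],
    [0,0,0],
    [0,0,0],
  ],
  hand=[0,0,0,0,0,0,0,0,0,0],
)

```text
clock: 5.95
eef_pos: [478.8, 8.0, 200.0]
eef_rot: [-3.141, -0.0, 1.571]
wrist_force: [-0.3, 0.2, -0.2]
finger_gap: 0.5
finger_force: 0.0
```

Run:
```python
from h import *
c=camera("side");a=cv2.resize(c["image"][100:250,220:420],None,fx=4,fy=4,interpolation=cv2.INTER_CUBIC)
cv2.imwrite("pics/s4.png",a[...,::-1])
```

```text
(no output)
```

View pics/s4.png

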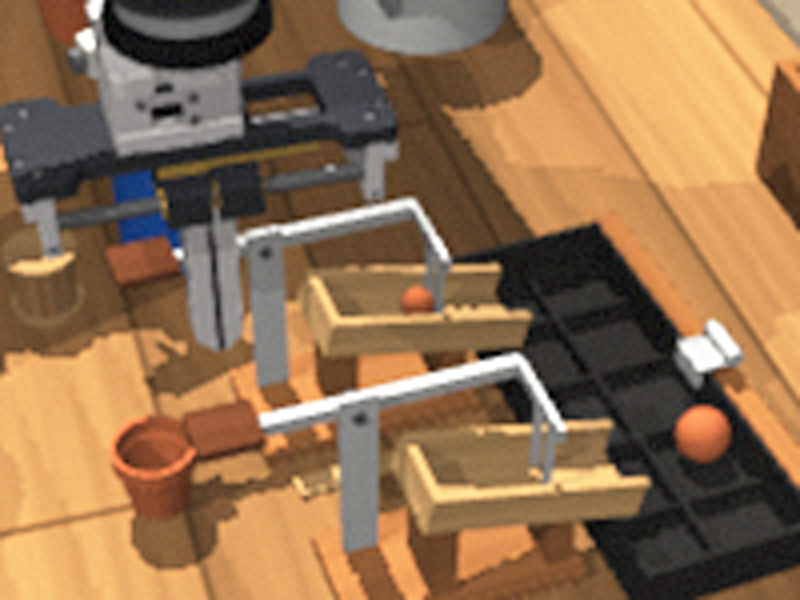

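The gate is shut again with the paddle up, and the ball is at rest at (703,433). I'll check its height from both views before handing in.

Run:
```python
from h import *
from scipy.optimize import least_squares
o=[]
for n in("side","scene"):
    c=camera(n);h=cv2.cvtColor(c["image"],cv2.COLOR_RGB2HSV)
    m=cv2.inRange(h,(3,120,90),(16,255,255))
    X=ray(pickle.load(open("side.pkl","rb")),395.75,208.25,22);u,v=(int(round(q)) for q in proj(c,X))
    w=np.zeros_like(m);cv2.circle(w,(u,v),13,255,-1);m&=w
    k,l,s,ce=cv2.connectedComponentsWithStats(m)
    print(n,(u,v),[(s[i].tolist(),ce[i].round(1).tolist()) for i in range(1,k) if s[i,4]>25])
    i=min((i for i in range(1,k) if s[i,4]>25),key=lambda i:np.hypot(*(ce[i]-(u,v))));o.append((c,ce[i]))
r=least_squares(lambda X:np.concatenate([np.array(proj(c,X))-p for c,p in o]),X)
print(X,r.x,r.fun)
```

```text
side (396, 208) [([400, 196, 10, 13, 34], [404.9, 201.1]), ([389, 201, 14, 15, 158], [395.3, 207.7])]
scene (373, 269) [([367, 262, 14, 13, 139], [373.0, 267.7]), ([372, 269, 15, 14, 66], [379.7, 276.7])]
[790.01212585  24.59756415  22.        ] [788.14907386  25.07842676  24.86973455] [-0.13316484 -0.23265352 -0.12908529  0.23328412]
```

The ball's centre is about 25 mm above the shelf, inside the tray and under the 34 mm limit. I'm handing in.

```bash
python3 -c "
from cell import manip
print(manip.sign_off())"
```

```text
the job is handed in; nothing more can be done
None
```

I pressed feeder A's paddle to its stop, the larger ball rolled into the tray, the gate shut again, and the job is handed in; feeder B and its ball looked unmoved in the last picture (no verdict was returned).

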